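Lock the retaining bar across a dish carrier

TASK

Lock the dish into its carrying rack for the walk to the table: lay the steel retaining bar across it from post to post. With the other end tilted up, slip one end under the roof of the covered post and press the spring inside gently back until it stops, without ramming, then lower the raised end into the open post so that the bar lies level on both posts, trapped behind the end stop. Let go, and do not knock over or shove aside the crockery, the mill or the spoon.

Things in the scene. Friction and masses are not known exactly. Their poses are not given: they have to be found in the camera images.
- bar: Loose flat stainless bar, 260 long (its x) x 24 wide (y) x 8 thick, about 0.4 kg, both ends alike, with a pale wooden grip block on top at its middle, 60 long (x) x 18 wide (y), reaching from 8 to 38 above the underside. Origin: centre of the underside; z up. It starts flat on the counter.
- rack: Fixed carrying rack: wooden board 340 x 180 x 18 with an open white ceramic dish 170 (x) x 160 (y), rim 58 high, between two steel posts with flat tops 80 above the counter. The posts are tied together as one yoke, clamped up to 15 either way along x: this shift is not reported. Origin: on the counter, middle of the dish; x runs from open to covered post; z up.
- open_post (a point): On the open post's top (rack's axes), at the foot of its end stop's inner face, for the yoke in mid-position (rack x = -130, z = 80): the real one is up to 15 off along x. The stop rises 24 above the post top, which runs 24 from here towards the dish between side cheeks 30 apart and 24 high. Open above and towards the dish.
- covered_post (a point): On the covered post's top (rack's axes), under the roof's front edge, for the yoke in mid-position (rack x = 112, z = 80): the real one is up to 15 off along x, together with the open post. The mouth faces the open post: cheeks 30 apart, roof underside 18 above the post top, roof 5 thick, 43 long. A sprung pusher's face is 13 inside when free: 3 N starts it, hard stop 9 farther in at 6 N.
- seat (a point): Rack's axes, 80 above its origin: where the bar's origin lies when locked, for the yoke in mid-position (really up to 15 off along x). From the end stop to the fully pressed pusher is 264: the bar's 260 plus 4. So press the pusher by feel to its hard stop, then swing the other end down just inside the end stop; on release the spring backs the bar 4 against it.
- ramekin: White ceramic ramekin, 78 across, 48 high, standing loose in the middle of the dish; its rim is 74 above the counter, 6 under the locked bar. Origin: centre of its underside, z up.
- bowl: White ceramic bowl, 100 across, 50 high, loose on the counter at the left; a bystander. Origin: centre of its underside.
- mill: Wooden pepper mill, 54 across, 125 high, standing on the counter at the left; a bystander. Origin: centre of its underside, z up.
- spoon: Wooden spoon, 240 long (x), lying on the counter at the right; a bystander. Origin: under its middle.
There are look-alikes about, which are no part of the job. What is shaped like the ramekin but black or green is not meant.

How it is judged:
By the outcome, as a careful person would: the job done as asked, in the order asked, and still so for the second after the job is handed in, with the robot touching nothing.
It also fails if it takes over 42 s, if anything falls off the work surface, if the arm or the gripper's body presses on something with over 40 N, if the wrist force passes 120 N, or if a joint passes its speed limit or range.

ROBOT

A 6-joint arm with a two-finger parallel gripper is mounted at the origin on the work surface. World frame = base frame: x ahead of the robot, y to its left, z up, the work surface at z = 0. Lengths are in mm, angles in rad, forces in N, time in s.
With the tool pointing down it reaches from about 425 to 950 mm from the base axis. Payload 14.7 kg.
Tool frame: the origin (TCP) lies on the centre line of the jaws, within the pads' length; the fingertips stand 14 mm ahead of it and the grasp point (between the pads) lies 5 mm behind it (manip.finger_overhang is the distance from the TCP to the fingertips, in mm); z points along the fingers, y is the line along which they close (so a half turn about z gives the same grasp; the last joint's range is limited). The gripper opens to 85 mm and grips with 20 to 120 N. Pads are 22 mm wide; open, the fingers measure 114 mm over their backs; the gripper's body (76 mm by 85 mm) begins 54 mm behind the grasp point. The pads swing forward as they close: fully open they stand 13 mm farther back than shut.
Start: joints at [1.111, 0.48, 1.596, -0, 1.065, -0.047], TCP at [260.74, 595.405, 245.297] pointing down, gripper open.
Joint ranges: [-2.75, 2.75], [-0.82, 2.05], [0.23, 2.67], [-1.56, 4.7], [0.09, 2.69], [-2.92, 2.92]. Speed limits (rad/s): [1.89, 1.89, 2.39, 3.01, 3.01, 3.01].

INTERFACE

Orientations are given as [roll, pitch, yaw] about the fixed x, y, z axes, in that order (R = Rz(yaw) Ry(pitch) Rx(roll)).
In Python, from workcell import telemetry, cams, sign_off, manip gives the robot as it stands.
- The arm moves only by the tool servo_tool, never from a script. Its argument "steps" is a list of rows, each an object with "linear": the shift along the tool's x, y, z each as a share of 50 mm, from -1 to 1, a list of three; "angular": the turn, a rotation vector about the tool's x, y, z each as a share of 360 degrees, from -1 to 1, a list of three. In form: [{"linear": [dx, dy, dz], "angular": [ax, ay, az]}, ...]. A call has 1 to 5 rows; each row shifts and turns the commanded pose from where the row before left it, along the tool's axes as they then stand; what a row does not reach is not made up. A row lasts 1/10 s, in which the tool goes at most 50 mm and 8.59 degrees, less where a joint would pass 70% of its speed; a pose out of reach is approached as far as the arm can. A call with a number of a shift or a turn outside -1 to 1 is refused whole. A call with a gripper value outside its range is refused whole. "jaw" is the opening, from -1 (shut) to 1 (fully open), set as the call begins (left out, the last holds). The fingers move at their own pace and stop on an object; "newtons" is the grip in N (left out, the last holds). Time passes only in rows, so rows that do not move let the fingers close. It gives the time, the measured TCP pose, the force, the opening and the grip force at its end, in the units of the state.
- telemetry.read_state(): the state, without advancing time (a new reading comes with each control period).
- cams.get_image(name): name is "scene" or "top" or "wrist"; returns a dict with "image" (400x640x3 uint8, red, green, blue), "depth" (400x640 float32, mm along the optical axis (not along the pixel's ray), 0 where there is no reading), "vfov" (degrees; the focal length in pixels is half the picture's height over the tangent of half this angle, whatever the lens; pixels are square), "cx", "cy" (the principal point, pixels), "k1" (the pictures are not rectified: a ray, as slopes to the right and down, at radius r is drawn at 1 + k1 r^2 times it, then the intrinsics apply), "R" (3x3) and "t" (3): a world point X has camera coordinates R X + t; the wrist camera has in their place "mount" (4x4, takes a point from camera to tool coordinates, whose origin is the TCP and whose axes are the flange's). Camera axes: x right, y down, z forward; pixel columns grow to the right and rows downward; lengths in mm; the calibration is good to about 2 mm. A picture is of the moment at which its call begins: read the wrist's pose just before it.
- sign_off(): hands the job in; it is judged then, once.
Trained networks look in a picture, given as the dict that the camera call returned (one of the last four; its "shot" number tells which), for a name from the list of things; names that differ only in an ending like _2 or _b are one class to them, and where a whole thing is asked for, a point or a joint stands for the part that bears it (a point fixed in the world has none). Each returns a list of dicts, best first, with "confidence" (0 to 1); they miss things now and then, are a little off and sometimes report something else, mostly with a low value. They report only what shows in the picture. A call takes as long as a camera call. They do not tell look-alikes from the thing itself.
- cams.outline_of(picture, query): "region" (400x640 bool, what is visible of it).
- cams.mark_of(picture, query): "point" ([x, y, z] in mm, in world coordinates, good to about 4 mm: a listed point, or the origin of a listed thing).
The state is a dict: "t": time; "qpos": joint angles; "qd": joint speeds; "joint_torque": joint torques, N m; "position": TCP position; "ee_rot": TCP orientation; "wrist_force": force on the tool from outside, world axes, zero at the start; "wrist_torque": the same for the moment, N m; "grip_width": finger opening in mm; "grip_force": force on a finger pad.
Only numpy, scipy, OpenCV 4.12 (cv2) and the standard library are available. Lean on these libraries where they do the work, as an engineer would, in place of code of your own. Each camera call takes 0.05 s, during which the arm holds its last target. There are 200 camera calls.

## Working session

There is one attempt and no reset: what is moved stays moved. The work goes in short steps, Python scripts to look and compute and a tool call to move; the robot and the scene stay as the last step left them, time stands still between calls to the robot, and variables do not carry over. Pictures are saved under pics/ and viewed, at most 10 in all, crops included, and the job is handed in when it is done.

Besides the shell and the picture viewer there is one more tool, called after "Call:" by a JSON object that holds its "name" and its "arguments". servo_tool: Moves the arm, as the interface text tells. Its arguments: {"type":"object","properties":{"steps":{"type":"array","items":{"type":"object","properties":{"linear":{"type":"array","items":{"type":"number"}},"angular":{"type":"array","items":{"type":"number"}}}}},"jaw":{"type":"number"},"newtons":{"type":"number"}},"required":["steps"]}

```bash
mkdir -p pics
cat > h.py <<'E'
import numpy as np, cv2
from scipy.spatial.transform import Rotation as Ro
from workcell import telemetry, cams, sign_off, manip
def save(p,name,box=None,s=1):
    im=p["image"][...,::-1]
    if box: x0,y0,x1,y1=box; im=im[y0:y1,x0:x1]
    cv2.imwrite(f"pics/{name}.png",cv2.resize(im,None,fx=s,fy=s,interpolation=cv2.INTER_CUBIC))
def Rt(p,st=None):
    if "R" in p: return np.array(p["R"]),np.array(p["t"])
    M=np.array(p["mount"]); T=np.eye(4); T[:3,:3]=Ro.from_euler('xyz',st["ee_rot"]).as_matrix(); T[:3,3]=st["position"]
    C=np.linalg.inv(T@M); return C[:3,:3],C[:3,3]
def K(p):
    f=200/np.tan(np.radians(p["vfov"])/2); return np.array([[f,0,p["cx"]],[0,f,p["cy"]],[0,0,1.]]), np.array([p["k1"],0,0,0,0.])
def rays(p,uv):
    k,d=K(p); return cv2.undistortPoints(np.array(uv,float).reshape(-1,1,2),k,d).reshape(-1,2)
def cloud(p,mask,st=None):
    v,u=np.nonzero(mask&(p["depth"]>0)); z=p["depth"][v,u].astype(float)
    r=rays(p,np.c_[u,v]); X=np.c_[r*z[:,None],z]; R,t=Rt(p,st); return (X-t)@R
def onplane(p,uv,h,st=None):
    r=rays(p,uv); R,t=Rt(p,st); c=-R.T@t; d=np.c_[r,np.ones(len(r))]@R
    return c+d*((h-c[2])/d[:,2])[:,None]
def proj(p,X,st=None):
    R,t=Rt(p,st); k,d=K(p); return cv2.projectPoints(np.array(X,float).reshape(-1,1,3),cv2.Rodrigues(R)[0],t,k,d)[0].reshape(-1,2)
E
python3 - <<'E'
from h import *
s=telemetry.read_state(); print(s)
for c in ("top","scene"):
    p=cams.get_image(c); save(p,c+"0")
    print(c,p["vfov"],-np.array(p["R"]).T@p["t"])
    for q in ("bar","rack","open_post","covered_post","seat","ramekin","bowl","mill","spoon"):
        print(q,[(np.round(m["point"]),round(m["confidence"],2),proj(p,m["point"]).round()[0]) for m in cams.mark_of(p,q)])
E
```

```text
{'t': 0.0, 'qpos': array([ 1.11141321e+00,  4.80823143e-01,  1.59687339e+00, -2.07707931e-05,
        1.06511283e+00, -4.66046299e-02]), 'qd': array([ 0.00063159,  0.00221887, -0.00033929, -0.00138205, -0.00040894,
        0.00100056]), 'joint_torque': array([ 8.62983397e-04, -9.50666928e+01, -4.30185556e+01, -2.47179054e-05,
        1.23395506e-02, -3.25622170e-05]), 'position': array([260.56294915, 595.05122706, 244.67820735]), 'ee_rot': array([-3.14037641e+00, -3.85447744e-05,  2.72882421e+00]), 'wrist_force': array([-0.00591254, -0.137878  , -0.34491864]), 'wrist_torque': array([0.02895125, 0.0041768 , 0.00755402]), 'grip_force': 0.0, 'grip_width': 85.67435122337184}
top 54.21495682668175 [ 3.49897110e+02 -2.83283177e-01  1.27493458e+03]
bar [(array([548., 144.,   4.]), 0.87, array([275., 205.]))]
rack [(array([ 537., -130.,   -3.]), 0.73, array([358., 211.]))]
open_post [(array([ 409., -158.,   79.]), 0.57, array([369., 249.]))]
covered_post [(array([ 645., -108.,   79.]), 0.62, array([354., 173.]))]
seat [(array([ 532., -133.,   79.]), 0.87, array([362., 209.]))]
ramekin [(arra
[... 618 characters left out ...]
))]
open_post [(array([ 407., -156.,   82.]), 0.69, array([314., 166.])), (array([ 535., -131.,    1.]), 0.28, array([292., 215.]))]
covered_post [(array([ 641., -113.,   80.]), 0.61, array([268., 218.]))]
seat [(array([ 530., -127.,   81.]), 0.9, array([293., 193.]))]
ramekin [(array([472., 375.,  -1.]), 0.67, array([473., 294.])), (array([ 574., -330.,   -2.]), 0.66, array([233., 194.])), (array([ 524., -144.,   27.]), 0.59, array([291., 204.]))]
bowl [(array([471., 375.,  -3.]), 0.8, array([473., 294.]))]
mill [(array([680., 417.,  -4.]), 0.63, array([451., 373.]))]
spoon [(array([ 526., -458.,   -3.]), 0.96, array([216., 170.])), (array([ 532., -131.,   82.]), 0.33, array([292., 192.]))]
```

View pics/top0.png

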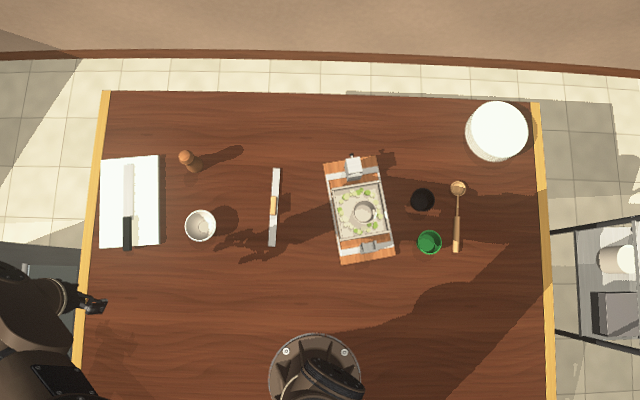

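View pics/scene0.png

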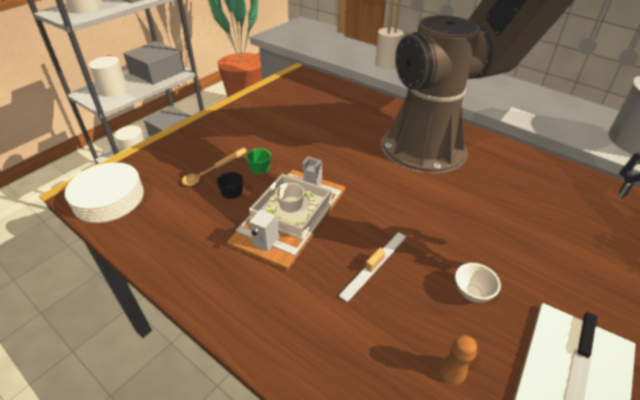

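The top picture shows the bar with its pale grip at (275,205). The only thing it could be taken for is the knife at (128,205), which has a black handle on the board. The white ramekin in the dish is at (363,212), with the black one at (423,200) and the green one at (429,242) beside it as decoys. I choose the bar at (275,205).

Run:
```python
from h import *
p=cams.get_image("top"); save(p,"crop1",(230,140,410,280),4)
m=cams.outline_of(p,"bar")[0]["region"]
v,u=np.nonzero(m); X=cloud(p,m); print(len(X), "z",np.percentile(X[:,2],[5,50,95]))
xy=onplane(p,np.c_[u,v],8)[:,:2]; r=cv2.minAreaRect(xy.astype(np.float32)); print(r)
_,_,V=np.linalg.svd(xy-xy.mean(0)); print(xy.mean(0),np.degrees(np.arctan2(V[0,1],V[0,0])))
g=m&(p["image"][...,0].astype(int)-p["image"][...,2]>40)
v,u=np.nonzero(g); xy=onplane(p,np.c_[u,v],38)[:,:2]; print("grip",xy.mean(0),len(xy),cv2.minAreaRect(xy.astype(np.float32)))
m=cams.outline_of(p,"rack")[0]["region"]; v,u=np.nonzero(m); 
print("rack",cv2.minAreaRect(onplane(p,np.c_[u,v],18)[:,:2].astype(np.float32)))
X=cloud(p,np.ones((400,640),bool))
k=(abs(X[:,0]-537)<200)&(abs(X[:,1]+130)<120)&(X[:,2]>70)
for x in X[k].round(): print(x.astype(int).tolist(),end=' ')
```

```text
583 z [ 3.81977223  9.97954632 40.0619625 ]
((545.139404296875, 145.2656707763672), (28.75720977783203, 256.5079040527344), 89.32855987548828)
[546.81044225 146.1034373 ] 179.086594478823
grip [552.98307764 145.8161283 ] 122 ((589.58642578125, 141.14010620117188), (27.55835723876953, 151.20245361328125), 89.6309585571289)
rack ((549.3986206054688, -128.60568237304688), (354.82354736328125, 182.93316650390625), 11.338455200195312)
[706, -101, 94] [706, -104, 96] [703, -94, 94] [701, -97, 99] [702, -101, 96] [703, -104, 93] [701, -95, 89] [699, -97, 95] [699, -100, 97] [699, -104, 94] [699, -95, 84] [697, -98, 90] [698, -101, 87] [694, -98, 92] [694, -101, 91] [691, -112, 104] [691, -116, 102] [690, -119, 105] [689, -121, 109] [686, -93, 108] [687, -97, 102] [688, -100, 101] [687, -103, 104] [687, -106, 103] [686, -109, 108] [688, -113, 101] [687, -115, 104] [685, -118, 111] [686, -121, 108] [683, -81, 106] [683, -84, 104] [684, -88, 101] [683, -91, 105] [683, -94, 104] [684, -97, 101] [684, -100, 102] [684, -103, 105] [685, -106, 101] [684, -109, 104] [684, -112, 104] [684, -115, 104]
[... 7955 characters left out ...]
5, -157, 79] [405, -160, 80] [405, -162, 87] [404, -163, 107] [404, -166, 105] [404, -168, 108] [404, -172, 105] [405, -175, 102] [404, -177, 108] [405, -181, 106] [402, -136, 74] [401, -137, 97] [401, -139, 107] [401, -142, 104] [401, -145, 106] [401, -148, 102] [401, -151, 107] [401, -154, 105] [401, -156, 109] [401, -160, 102] [401, -163, 101] [401, -166, 106] [401, -169, 105] [401, -172, 105] [402, -175, 101] [402, -178, 102] [399, -137, 71] [398, -137, 95] [398, -139, 106] [398, -142, 107] [398, -144, 109] [398, -148, 102] [398, -151, 103] [398, -154, 107] [398, -157, 105] [398, -160, 104] [399, -164, 95] [395, -138, 90] [395, -139, 104] [395, -142, 107] [395, -145, 104] [396, -152, 72]
```

View pics/crop1.png

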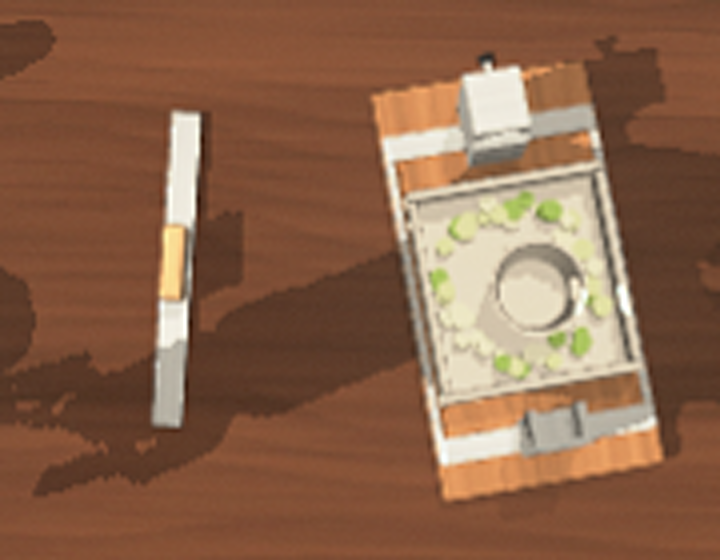

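The close crop confirms it: the bar is a steel strip with its pale grip at crop pixel (173,262). The covered post is at (495,110), the open post at (555,430), and the white ramekin sits in the dish.

```bash
cat >> h.py <<'E'
def plan(pos,rpy,n,st=None,dec=3):
    st=st or telemetry.read_state(); P=np.array(st["position"]);R=Ro.from_euler('xyz',st["ee_rot"])
    G=Ro.from_euler('xyz',rpy); w=(R.inv()*G).as_rotvec()
    print("start",P.round(1),"deg",np.degrees(np.linalg.norm(w)).round(1))
    for i in range(n):
        d=(np.array(pos)-P)/(n-i); l=R.inv().apply(d)/50
        print('{"linear":%s,"angular":%s},'%(l.round(dec).tolist(),(w/n/2/np.pi).round(4).tolist()))
        P=P+R.apply(l.round(dec)*50); R=R*Ro.from_rotvec((w/n/2/np.pi).round(4)*2*np.pi)
E
python3 - <<'E'
from h import *
p=cams.get_image("wrist"); print(p["vfov"],np.array(p["mount"]).round(2))
plan([540,40,330],[np.pi,0,np.pi],13)
X=cloud(cams.get_image("top"),np.ones((400,640),bool))
for a in (9.5,10,10.5,11,11.5):
    c,s=np.cos(np.radians(a)),np.sin(np.radians(a)); Y=(X[:,:2]-[537,-131])@np.array([[c,-s],[s,c]])
    r=Y[(X[:,2]>97)&(X[:,2]<112)&(abs(Y[:,1])<40)&(Y[:,0]>80)&(Y[:,0]<160)]
    o=Y[(X[:,2]>97)&(X[:,2]<112)&(abs(Y[:,1])<40)&(Y[:,0]<-80)]
    e=lambda q:np.percentile(q,[1,50,99]).round(1)
    print(a,e(r[:,0]),e(r[:,1]),e(o[:,0]),e(o[:,1]),len(r),len(o))
E
```

```text
65.8794100715228 [[   0.     -0.96   -0.27   67.65]
 [   1.      0.      0.      0.36]
 [   0.     -0.27    0.96 -128.08]
 [   0.      0.      0.      1.  ]]
start [260.7 595.4 245.3] deg 23.6
{"linear":[-0.736, -0.61, -0.13],"angular":[-0.0, 0.0, -0.0051]},
{"linear":[-0.716, -0.634, -0.13],"angular":[-0.0, 0.0, -0.0051]},
{"linear":[-0.696, -0.656, -0.13],"angular":[-0.0, 0.0, -0.0051]},
{"linear":[-0.674, -0.678, -0.13],"angular":[-0.0, 0.0, -0.0051]},
{"linear":[-0.652, -0.7, -0.13],"angular":[-0.0, 0.0, -0.0051]},
{"linear":[-0.63, -0.72, -0.13],"angular":[-0.0, 0.0, -0.0051]},
{"linear":[-0.606, -0.74, -0.131],"angular":[-0.0, 0.0, -0.0051]},
{"linear":[-0.582, -0.759, -0.13],"angular":[-0.0, 0.0, -0.0051]},
{"linear":[-0.558, -0.777, -0.131],"angular":[-0.0, 0.0, -0.0051]},
{"linear":[-0.532, -0.794, -0.13],"angular":[-0.0, 0.0, -0.0051]},
{"linear":[-0.507, -0.811, -0.131],"angular":[-0.0, 0.0, -0.0051]},
{"linear":[-0.48, -0.827, -0.13],"angular":[-0.0, 0.0, -0.0051]},
{"linear":[-0.454, -0.843, -0.131],"angular":[-0.0, 0.0, -0.0051]},
9.5 [106.5 129.2 153.8] [-18.5   3.3  25. ] [-142.1 -131.5 -111. ] [-26.9  -5.6  17.5] 223 81
10 [106.5 129.3 153.9] [-19.6   2.1  23.9] [-142.  -131.7 -111.1] [-25.8  -4.4  18.5] 223 81
10.5 [106.4 129.3 153.9] [-20.8   1.2  22.9] [-141.9 -131.8 -111. ] [-24.7  -3.1  19.5] 223 81
11 [106.3 129.5 154. ] [-22.1   0.   21.6] [-142.  -131.8 -111.1] [-23.6  -1.9  20.6] 223 81
11.5 [106.1 129.6 154.1] [-23.2  -1.   20.4] [-142.  -131.6 -111.1] [-22.5  -0.7  21.7] 223 81
```

Call:
{"name": "servo_tool", "arguments": {"steps": [{"linear": [-0.736,-0.61,-0.13],"angular": [0,0,-0.0051]},{"linear": [-0.716,-0.634,-0.13],"angular": [0,0,-0.0051]},{"linear": [-0.696,-0.656,-0.13],"angular": [0,0,-0.0051]},{"linear": [-0.674,-0.678,-0.13],"angular": [0,0,-0.0051]},{"linear": [-0.652,-0.7,-0.13],"angular": [0,0,-0.0051]}]}}

```text
t: 1.75
position: [368.5, 380.2, 278.2]
ee_rot: [3.141, 0.0, 2.891]
wrist_force: [1.4, 0.0, -0.8]
grip_width: 85.6
grip_force: 0.0
```

Call:
{"name": "servo_tool", "arguments": {"steps": [{"linear": [-0.63,-0.72,-0.13],"angular": [0,0,-0.0051]},{"linear": [-0.606,-0.74,-0.13],"angular": [0,0,-0.0051]},{"linear": [-0.582,-0.759,-0.13],"angular": [0,0,-0.0051]},{"linear": [-0.558,-0.777,-0.13],"angular": [0,0,-0.0051]},{"linear": [-0.532,-0.794,-0.13],"angular": [0,0,-0.0051]}]}}

```text
t: 2.25
position: [476.1, 166.3, 310.9]
ee_rot: [3.141, 0.001, 3.051]
wrist_force: [1.3, -0.2, -0.4]
grip_width: 85.7
grip_force: 0.0
```

Call:
{"name": "servo_tool", "arguments": {"steps": [{"linear": [-0.507,-0.811,-0.13],"angular": [0,0,-0.0051]},{"linear": [-0.48,-0.827,-0.13],"angular": [0,0,-0.0051]},{"linear": [-0.454,-0.843,-0.13],"angular": [0,0,-0.0051]},{"linear": [0,0,0],"angular": [0,0,0]},{"linear": [0,0,0],"angular": [0,0,0]}]}}

```text
t: 2.75
position: [540.2, 39.0, 329.7]
ee_rot: [3.141, -0.0, -3.14]
wrist_force: [0.3, 0.6, 0.4]
grip_width: 85.4
grip_force: 0.0
```

```bash
cat > m.py <<'E'
from h import *
import sys
st=telemetry.read_state(); p=cams.get_image("wrist"); save(p,sys.argv[1]); print(st["t"],st["position"],st["ee_rot"],abs(st["qd"]).max())
X=cloud(p,np.ones((400,640),bool),st)
def rect(m,h):
    v,u=np.nonzero(m); return cv2.minAreaRect(onplane(p,np.c_[u,v],h,st)[:,:2].astype(np.float32))
k=(abs(X[:,0]-548)<150)&(abs(X[:,1]-146)<40)
B=X[k&(X[:,2]>5)&(X[:,2]<14)]; G=X[k&(X[:,2]>33)&(X[:,2]<43)]
print("bar",len(B),cv2.minAreaRect(B[:,:2].astype(np.float32)),"z",np.median(B[:,2]))
print("grip",len(G),cv2.minAreaRect(G[:,:2].astype(np.float32)),"z",np.median(G[:,2]))
for a in (10,10.5,11,11.5):
    c,s=np.cos(np.radians(a)),np.sin(np.radians(a)); Y=(X[:,:2]-[537,-131])@np.array([[c,-s],[s,c]])
    h=(X[:,2]>98)&(X[:,2]<112)&(abs(Y[:,1])<40)
    r=Y[h&(Y[:,0]>80)&(Y[:,0]<160)]; o=Y[h&(Y[:,0]<-80)]
    e=lambda q:np.percentile(q,[0,1,50,99,100]).round(1) if len(q) else None
    print(a,e(r[:,0]),e(r[:,1]),e(o[:,0]),e(o[:,1]),len(r),len(o))
    d=X[(X[:,2]>52)&(X[:,2]<64)&(abs(Y[:,1])<95)&(abs(Y[:,0])<95)]
print("dish",cv2.minAreaRect(d[:,:2].astype(np.float32)))
for q in ("bar","open_post","covered_post","seat"): print(q,[(np.round(m["point"],1),round(m["confidence"],2)) for m in cams.mark_of(p,q)][:2])
E
python3 m.py w1
```

```text
2.75 [540.18726699  38.9714343  329.73063511] [ 3.14143622e+00 -1.05094854e-04 -3.14049575e+00] 0.04305055562559507
bar 2355 ((545.8477783203125, 146.55743408203125), (24.442981719970703, 259.74346923828125), 88.82127380371094) z 7.479925131506097
grip 559 ((546.5001220703125, 146.49794006347656), (18.000574111938477, 58.83800506591797), 88.80458068847656) z 37.21083129295809
10 [108.5 108.9 112.  120.1 120.6] [-21.  -20.7 -11.    4.7   5.5] [-139.9 -139.  -128.4 -106.3 -105.7] [-27.1 -25.7  -2.8  19.   19.6] 135 873
10.5 [108.6 108.9 111.9 119.9 120.4] [-22.  -21.7 -11.9   3.8   4.5] [-139.7 -138.8 -128.3 -106.5 -105.9] [-25.9 -24.6  -1.6  20.1  20.6] 135 873
11 [108.6 108.8 111.9 119.7 120.2] [-22.9 -22.7 -12.9   2.8   3.6] [-139.6 -138.9 -128.4 -106.6 -106. ] [-24.7 -23.6  -0.4  21.1  21.5] 135 873
11.5 [108.6 108.7 111.9 119.5 120. ] [-23.9 -23.7 -13.8   1.9   2.6] [-139.4 -138.9 -128.4 -106.6 -106.2] [-23.5 -22.5   0.8  22.1  22.5] 135 873
dish ((534.9344482421875, -132.42520141601562), (170.8966522216797, 160.9776611328125), 11.231504440307617)
bar [(array([ 5.51e+02,  1.50e+02, -4.00e-01]), 0.62)]
open_post [(array([ 407.6, -159.1,   78.2]), 0.9)]
covered_post [(array([ 637.3, -106.2,   78.2]), 0.69), (array([ 5.489e+02,  1.499e+02, -2.000e-01]), 0.16)]
seat []
```

View pics/w1.png

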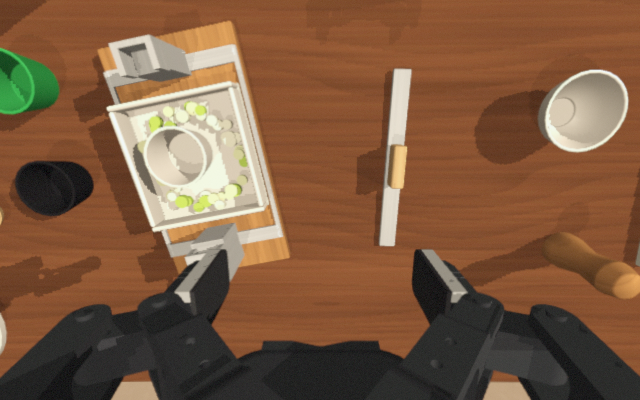

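The wrist picture shows the bar with its grip at (398,166), clear of the rack, whose open post is at (150,58) and covered post at (210,245). The bar's measured size matches the description (260x24).

Run:
```python
from h import *
plan([546.2,146.5,62],[np.pi,0,np.radians(178.8)],8)
```

```text
start [539.5  41.1 329.7] deg 1.5
{"linear":[-0.018, 0.263, 0.669],"angular":[0.0, -0.0, 0.0005]},
{"linear":[-0.018, 0.263, 0.669],"angular":[0.0, -0.0, 0.0005]},
{"linear":[-0.017, 0.264, 0.669],"angular":[0.0, -0.0, 0.0005]},
{"linear":[-0.016, 0.264, 0.67],"angular":[0.0, -0.0, 0.0005]},
{"linear":[-0.015, 0.263, 0.669],"angular":[0.0, -0.0, 0.0005]},
{"linear":[-0.014, 0.264, 0.67],"angular":[0.0, -0.0, 0.0005]},
{"linear":[-0.013, 0.264, 0.669],"angular":[0.0, -0.0, 0.0005]},
{"linear":[-0.012, 0.263, 0.67],"angular":[0.0, -0.0, 0.0005]},
```

Call:
{"name": "servo_tool", "arguments": {"steps": [{"linear": [-0.017,0.263,0.67],"angular": [0,0,0.0005]},{"linear": [-0.017,0.263,0.67],"angular": [0,0,0.0005]},{"linear": [-0.016,0.263,0.67],"angular": [0,0,0.0005]},{"linear": [-0.016,0.263,0.67],"angular": [0,0,0.0005]},{"linear": [-0.015,0.263,0.67],"angular": [0,0,0.0005]}]}}

```text
t: 3.5
position: [543.8, 107.2, 161.2]
ee_rot: [3.141, 0.0, 3.131]
wrist_force: [-0.3, 0.2, -0.5]
grip_width: 85.7
grip_force: 0.0
```

Call:
{"name": "servo_tool", "arguments": {"steps": [{"linear": [-0.014,0.263,0.67],"angular": [0,0,0.0005]},{"linear": [-0.013,0.263,0.67],"angular": [0,0,0.0005]},{"linear": [-0.012,0.263,0.67],"angular": [0,0,0.0005]},{"linear": [0,0,0],"angular": [0,0,0]},{"linear": [0,0,0],"angular": [0,0,0]}]}}

```text
t: 4.0
position: [546.1, 145.7, 61.8]
ee_rot: [-3.141, -0.001, 3.122]
wrist_force: [-0.3, -0.3, 0.2]
grip_width: 85.3
grip_force: 0.0
```

Run:
```python
from h import *
st=telemetry.read_state(); p=cams.get_image("wrist"); save(p,"w2"); print(st["t"],st["position"],st["ee_rot"])
X=cloud(p,np.ones((400,640),bool),st); k=(abs(X[:,0]-548)<150)&(abs(X[:,1]-146)<30)
B=X[k&(X[:,2]>5)&(X[:,2]<14)]; G=X[k&(X[:,2]>33)&(X[:,2]<43)]
for A in(B,G): print(len(A),cv2.minAreaRect(A[:,:2].astype(np.float32)))
plan([546.2,146.5,27],[np.pi,0,np.radians(178.8)],2)
```

```text
4.0 [546.14252104 145.72916853  61.80909967] [-3.14121534e+00 -1.30558656e-03  3.12210938e+00]
9978 ((529.9647827148438, 146.97132873535156), (24.03396224975586, 214.7554931640625), 88.75701904296875)
3388 ((546.3260498046875, 146.60401916503906), (18.05040740966797, 59.84779739379883), 88.65523529052734)
start [546.9 145.5  62.7] deg 0.1
{"linear":[0.008, 0.01, 0.357],"angular":[0.0, 0.0, 0.0001]},
{"linear":[0.008, 0.01, 0.358],"angular":[0.0, 0.0, 0.0001]},
```

Call:
{"name": "servo_tool", "arguments": {"steps": [{"linear": [0,0,0.3],"angular": [0,0,0]},{"linear": [0,0,0.25],"angular": [0,0,0]},{"linear": [0,0,0.15],"angular": [0,0,0]},{"linear": [0,0,0],"angular": [0,0,0]},{"linear": [0,0,0],"angular": [0,0,0]}]}}

```text
t: 4.55
position: [546.9, 145.0, 27.2]
ee_rot: [3.142, 0.0, 3.12]
wrist_force: [0.3, 0.1, 1.0]
grip_width: 85.0
grip_force: 0.0
```

Call:
{"name": "servo_tool", "arguments": {"jaw": -1, "newtons": 80, "steps": [{"linear": [0,0,0],"angular": [0,0,0]},{"linear": [0,0,0],"angular": [0,0,0]},{"linear": [0,0,0],"angular": [0,0,0]},{"linear": [0,0,0],"angular": [0,0,0]},{"linear": [0,0,0],"angular": [0,0,0]}]}}

```text
t: 5.05
position: [546.9, 145.2, 27.2]
ee_rot: [3.142, 0.0, 3.12]
wrist_force: [0.3, -0.1, 2.7]
grip_width: 16.8
grip_force: 77.8
```

Call:
{"name": "servo_tool", "arguments": {"steps": [{"linear": [0,0,0],"angular": [0,0,0]},{"linear": [0,0,0],"angular": [0,0,0]},{"linear": [0,0,0],"angular": [0,0,0]}]}}

```text
t: 5.35
position: [546.9, 145.2, 27.2]
ee_rot: [3.142, 0.0, 3.12]
wrist_force: [-2.3, 0.1, 6.7]
grip_width: 16.5
grip_force: 79.5
```

```bash
cat >> h.py <<'E'
O=np.array([537.2,-132.2,0]); A=np.radians(11.2); TH=27.2
def pose(Fs,Fz,th,lat=0,dyaw=0):
    th=np.radians(th); R=Ro.from_euler('z',A+dyaw)*Ro.from_euler('y',th)
    F=O+Ro.from_euler('z',A).apply([Fs,lat,Fz]); B=F-R.apply([130,0,0])
    return B+R.apply([0,0,TH]), (R*Ro.from_euler('z',np.pi)*Ro.from_euler('x',np.pi)).as_euler('xyz')
E
python3 - <<'E'
from h import *
st=telemetry.read_state(); 
print("lift"); plan([546.9,145.2,200],st["ee_rot"],4,st)
s2=dict(st); s2["position"]=np.array([546.9,145.2,199]); q=pose(92,140,9); print(q); plan(*q,8,s2)
E
```

```text
lift
start [546.9 145.2  27.2] deg 0.0
{"linear":[-0.0, 0.0, -0.864],"angular":[0.0, 0.0, 0.0]},
{"linear":[-0.001, 0.0, -0.864],"angular":[0.0, 0.0, 0.0]},
{"linear":[-0.0, 0.001, -0.864],"angular":[0.0, 0.0, 0.0]},
{"linear":[-0.001, 0.0, -0.865],"angular":[0.0, 0.0, 0.0]},
(array([ 505.66771955, -138.44355966,  187.20160332]), array([ 3.14159265, -0.15707963, -2.94611578]))
start [546.9 145.2 199. ] deg 15.3
{"linear":[0.088, -0.711, 0.029],"angular":[0.0003, 0.0031, -0.0043]},
{"linear":[0.107, -0.708, 0.033],"angular":[0.0003, 0.0031, -0.0043]},
{"linear":[0.125, -0.705, 0.036],"angular":[0.0003, 0.0031, -0.0043]},
{"linear":[0.143, -0.702, 0.04],"angular":[0.0003, 0.0031, -0.0043]},
{"linear":[0.161, -0.698, 0.045],"angular":[0.0003, 0.0031, -0.0043]},
{"linear":[0.179, -0.693, 0.049],"angular":[0.0003, 0.0031, -0.0043]},
{"linear":[0.197, -0.687, 0.054],"angular":[0.0003, 0.0031, -0.0043]},
{"linear":[0.214, -0.682, 0.059],"angular":[0.0003, 0.0031, -0.0043]},
```

Call:
{"name": "servo_tool", "arguments": {"steps": [{"linear": [0,0,-0.3],"angular": [0,0,0]},{"linear": [0,0,-0.7],"angular": [0,0,0]},{"linear": [0,0,-0.9],"angular": [0,0,0]},{"linear": [0,0,-0.9],"angular": [0,0,0]},{"linear": [0,0,-0.65],"angular": [0,0,0]}]}}

```text
t: 5.85
position: [546.9, 145.2, 202.9]
ee_rot: [3.141, 0.002, 3.12]
wrist_force: [0.4, -0.6, -4.6]
grip_width: 16.5
grip_force: 78.9
```

Call:
{"name": "servo_tool", "arguments": {"steps": [{"linear": [0.09,-0.71,0.03],"angular": [0.0003,0.0031,-0.0043]},{"linear": [0.107,-0.708,0.033],"angular": [0.0003,0.0031,-0.0043]},{"linear": [0.125,-0.705,0.036],"angular": [0.0003,0.0031,-0.0043]},{"linear": [0.143,-0.702,0.04],"angular": [0.0003,0.0031,-0.0043]},{"linear": [0.161,-0.698,0.045],"angular": [0.0003,0.0031,-0.0043]}]}}

```text
t: 6.35
position: [520.2, -33.4, 192.7]
ee_rot: [-3.139, -0.098, -3.027]
wrist_force: [0.8, -0.5, -4.2]
grip_width: 16.7
grip_force: 79.0
```

Call:
{"name": "servo_tool", "arguments": {"steps": [{"linear": [0.179,-0.693,0.049],"angular": [0.0003,0.0031,-0.0043]},{"linear": [0.197,-0.687,0.054],"angular": [0.0003,0.0031,-0.0043]},{"linear": [0.214,-0.682,0.059],"angular": [0.0003,0.0031,-0.0043]},{"linear": [0,0,0],"angular": [0,0,0]},{"linear": [0,0,0],"angular": [0,0,0]}]}}

```text
t: 6.85
position: [505.1, -139.0, 188.0]
ee_rot: [3.14, -0.156, -2.948]
wrist_force: [-0.7, 0.6, -4.5]
grip_width: 16.8
grip_force: 79.4
```

Call:
{"name": "servo_tool", "arguments": {"steps": [{"linear": [0,0,0],"angular": [0,0,0]},{"linear": [0,0,0],"angular": [0,0,0]}]}}

```text
t: 7.05
position: [505.4, -137.6, 187.8]
ee_rot: [3.14, -0.156, -2.945]
wrist_force: [0.0, 0.1, -4.3]
grip_width: 16.6
grip_force: 79.4
```

```bash
cat > m2.py <<'E'
from h import *
import sys
st=telemetry.read_state(); p=cams.get_image("wrist"); save(p,sys.argv[1]); print(st["t"],st["position"].round(1),st["ee_rot"].round(4),st["wrist_force"].round(1))
X=cloud(p,np.ones((400,640),bool),st)
R=Ro.from_euler('xyz',st["ee_rot"]); T=R.inv().apply(X-st["position"])   # tool coords
k=(abs(T[:,1])<18)&(T[:,2]>13)&(T[:,2]<26)&(T[:,0]>32)&(T[:,0]<150)
b=T[k]; print("bar top in tool: x",np.percentile(b[:,0],[0,50,99,100]).round(1),"y",b[:,1].min().round(1),b[:,1].max().round(1))
C=np.linalg.lstsq(np.c_[b[:,0],np.ones(len(b))],b[:,2],rcond=None)[0]; print("z=",C, "pitch deg",np.degrees(np.arctan(C[0])))
for x0 in (40,60,80,100,115): 
    q=b[abs(b[:,0]-x0)<4]; print(x0,np.percentile(q[:,1],[1,99]).round(2) if len(q) else None)
Y=Ro.from_euler('z',A).inv().apply(X-O)
h=(X[:,2]>98)&(X[:,2]<109)&(abs(Y[:,1])<40)&(Y[:,0]<-90)&(~((abs(T[:,1])<16)&(T[:,2]>10)&(T[:,2]<32)))
o=Y[h]; e=lambda q:np.percentile(q,[0,1,50,99,100]).round(1)
print("open top s",e(o[:,0]),"lat",e(o[:,1]),len(o))
h=(X[:,2]>99)&(X[:,2]<109)&(abs(Y[:,1])<40)&(Y[:,0]>95)&(Y[:,0]<170); o=Y[h]
if len(o): print("roof s",e(o[:,0]),"lat",e(o[:,1]),len(o))
E
python3 m2.py w3
```

```text
7.05 [ 505.4 -137.6  187.8] [ 3.1397 -0.156  -2.9454] [ 0.   0.1 -4.3]
bar top in tool: x [ 32.   77.1 111.9 112.8] y -12.7 11.5
z= [9.73234549e-05 1.94740092e+01] pitch deg 0.005576223195480717
40 [-12.37  10.95]
60 [-12.09  10.94]
80 [-12.1   10.98]
100 [-12.1   10.97]
115 [-12.14  10.95]
open top s [-138.1 -137.7 -121.9 -106.5 -106.4] lat [-22.  -21.7 -18.   21.8  21.9] 515
```

View pics/w3.png

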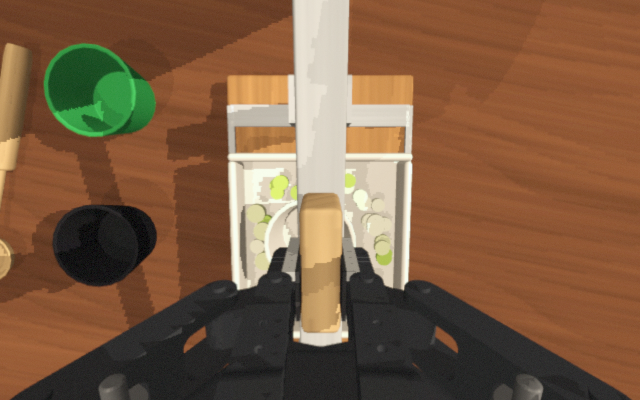

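The picture shows the bar held centrally, with its near end passing over the open post at (320,95). The bar's lateral offset from the post is below 0.5 mm and its pitch in the grip is 0.

Run:
```python
from h import *
s={"position":pose(92,140,9)[0],"ee_rot":pose(92,140,9)[1]}
plan(*pose(92,83,9),1,s)
s={"position":pose(92,83,9)[0],"ee_rot":pose(92,83,9)[1]}
plan(*pose(93,83,9),1,s,5)
```

```text
start [ 505.7 -138.4  187.2] deg 0.0
{"linear":[-0.178, -0.0, 1.126],"angular":[0.0, 0.0, 0.0]},
start [ 505.7 -138.4  130.2] deg 0.0
{"linear":[-0.01975, -0.0, -0.00313],"angular":[0.0, 0.0, 0.0]},
```

Call:
{"name": "servo_tool", "arguments": {"steps": [{"linear": [-0.07,0,0.45],"angular": [0,0,0]},{"linear": [-0.07,0,0.45],"angular": [0,0,0]},{"linear": [-0.038,0,0.226],"angular": [0,0,0]},{"linear": [0,0,0],"angular": [0,0,0]},{"linear": [0,0,0],"angular": [0,0,0]}]}}

```text
t: 7.6
position: [505.7, -138.2, 130.9]
ee_rot: [3.14, -0.156, -2.946]
wrist_force: [-0.1, -0.5, -4.2]
grip_width: 16.6
grip_force: 79.3
```

Call:
{"name": "servo_tool", "arguments": {"steps": [{"linear": [0,0,0],"angular": [0,0,0]},{"linear": [0,0,0],"angular": [0,0,0]}]}}

```text
t: 7.8
position: [505.9, -138.5, 131.3]
ee_rot: [3.14, -0.155, -2.946]
wrist_force: [-0.3, 0.6, -4.2]
grip_width: 16.8
grip_force: 79.3
```

```bash
python3 m2.py w4
python3 - <<'E'
from h import *
p=cams.get_image("scene"); save(p,"s4",(200,120,380,280),4)
st=telemetry.read_state(); print(st["position"],st["ee_rot"],pose(92,83,9))
E
```

```text
7.8 [ 505.9 -138.5  131.3] [ 3.1404 -0.155  -2.9463] [-0.3  0.6 -4.2]
bar top in tool: x [ 32.   77.1 111.9 112.9] y -12.6 11.5
z= [4.35091502e-05 1.94915542e+01] pitch deg 0.0024928906758185953
40 [-12.14  11.04]
60 [-12.11  10.94]
80 [-12.08  11.01]
100 [-12.05  11.13]
115 [-12.14  10.94]
open top s [-138.9 -138.3 -122.9 -106.4 -106.3] lat [-22.1 -21.8  13.9  21.8  22. ] 2015
[ 505.75650005 -138.4653906   131.10565065] [ 3.14021891 -0.15535497 -2.94632334] (array([ 505.66771955, -138.44355966,  130.20160332]), array([ 3.14159265, -0.15707963, -2.94611578]))
```

View pics/s4.png

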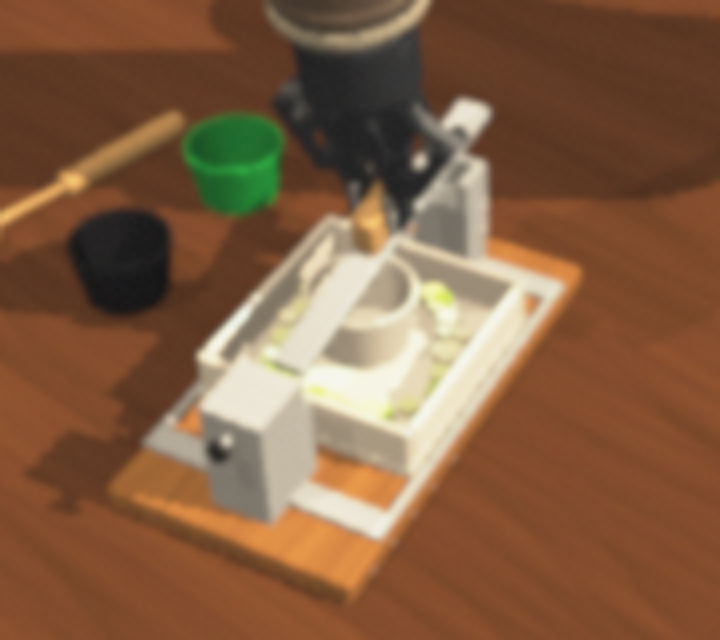

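The scene picture shows the bar's far end in front of the covered post's mouth at crop (290,360), with the near end raised above the open post.

Call:
{"name": "servo_tool", "arguments": {"steps": [{"linear": [-0.15,0,-0.008],"angular": [0,0,0]},{"linear": [-0.12,0,-0.011],"angular": [0,0,0]},{"linear": [-0.1,0,-0.016],"angular": [0,0,0]},{"linear": [-0.06,0,-0.01],"angular": [0,0,0]},{"linear": [0,0,0],"angular": [0,0,0]}]}}

```text
t: 8.4
position: [527.1, -134.0, 129.3]
ee_rot: [3.14, -0.156, -2.946]
wrist_force: [0.4, -0.0, -3.6]
grip_width: 16.3
grip_force: 79.3
```

Call:
{"name": "servo_tool", "arguments": {"steps": [{"linear": [-0.04,0,-0.006],"angular": [0,0,0]},{"linear": [-0.04,0,-0.006],"angular": [0,0,0]},{"linear": [-0.04,0,-0.006],"angular": [0,0,0]},{"linear": [-0.02,0,-0.003],"angular": [0,0,0]},{"linear": [0,0,0],"angular": [0,0,0]}]}}

```text
t: 8.9
position: [533.7, -132.8, 129.3]
ee_rot: [3.14, -0.156, -2.946]
wrist_force: [0.5, 0.1, -4.2]
grip_width: 16.6
grip_force: 79.3
```

Call:
{"name": "servo_tool", "arguments": {"steps": [{"linear": [-0.02,0,-0.003],"angular": [0,0,0]},{"linear": [-0.02,0,-0.003],"angular": [0,0,0]},{"linear": [-0.02,0,-0.003],"angular": [0,0,0]},{"linear": [-0.02,0,-0.003],"angular": [0,0,0]},{"linear": [-0.02,0,-0.003],"angular": [0,0,0]}]}}

```text
t: 9.4
position: [538.3, -131.8, 129.2]
ee_rot: [3.14, -0.157, -2.946]
wrist_force: [-4.8, -0.9, -3.2]
grip_width: 16.8
grip_force: 79.5
```

Call:
{"name": "servo_tool", "arguments": {"steps": [{"linear": [-0.02,0,-0.003],"angular": [0,0,0]},{"linear": [-0.02,0,-0.003],"angular": [0,0,0]},{"linear": [0,0,0],"angular": [0,0,0]}]}}

```text
t: 9.7
position: [540.4, -131.4, 129.2]
ee_rot: [3.14, -0.157, -2.946]
wrist_force: [-4.8, -1.4, -3.7]
grip_width: 16.6
grip_force: 79.5
```

Call:
{"name": "servo_tool", "arguments": {"steps": [{"linear": [-0.02,0,-0.003],"angular": [0,0,0]},{"linear": [-0.02,0,-0.003],"angular": [0,0,0]},{"linear": [0,0,0],"angular": [0,0,0]}]}}

```text
t: 10.0
position: [542.3, -131.0, 129.2]
ee_rot: [3.14, -0.157, -2.946]
wrist_force: [-5.8, -1.6, -2.7]
grip_width: 16.6
grip_force: 79.6
```

Call:
{"name": "servo_tool", "arguments": {"steps": [{"linear": [-0.01,0,-0.0015],"angular": [0,0,0]},{"linear": [-0.01,0,-0.0015],"angular": [0,0,0]},{"linear": [0,0,0],"angular": [0,0,0]}]}}

```text
t: 10.3
position: [543.2, -130.8, 129.2]
ee_rot: [3.14, -0.157, -2.946]
wrist_force: [-5.8, -1.1, -2.8]
grip_width: 16.3
grip_force: 79.6
```

Call:
{"name": "servo_tool", "arguments": {"steps": [{"linear": [-0.01,0,-0.0015],"angular": [0,0,0]},{"linear": [0,0,0],"angular": [0,0,0]}]}}

```text
t: 10.5
position: [543.5, -130.7, 129.2]
ee_rot: [3.14, -0.157, -2.946]
wrist_force: [-6.7, -1.7, -1.4]
grip_width: 16.6
grip_force: 79.6
```

Call:
{"name": "servo_tool", "arguments": {"steps": [{"linear": [-0.01,0,-0.0015],"angular": [0,0,0]},{"linear": [0,0,0],"angular": [0,0,0]},{"linear": [0,0,0],"angular": [0,0,0]}]}}

```text
t: 10.8
position: [543.6, -130.7, 129.2]
ee_rot: [3.139, -0.158, -2.946]
wrist_force: [-9.1, -3.3, 0.3]
grip_width: 17.0
grip_force: 79.8
```

Call:
{"name": "servo_tool", "arguments": {"steps": [{"linear": [-0.008,0,-0.001],"angular": [0,0,0]},{"linear": [0,0,0],"angular": [0,0,0]},{"linear": [0,0,0],"angular": [0,0,0]}]}}

```text
t: 11.1
position: [543.6, -130.6, 129.1]
ee_rot: [3.139, -0.159, -2.946]
wrist_force: [-10.2, -3.5, 0.9]
grip_width: 16.3
grip_force: 79.9
```

```bash
cat > sw.py <<'E'
import h; from h import *
h.TH=27.3
ext=131.1
S={"position":np.array([544.7,-130.4,129.2]),"ee_rot":np.array([np.pi,-0.157,-2.9461])}
for th,z in ((9,81.8),(7.5,81.3),(6,81),(4.5,80.8),(3,80.7),(2,80.7),(1,80.7),(0,80.5)):
    q=pose(ext-8*np.sin(np.radians(th)),z,th,0.1); print(th,q[0].round(1),end=' '); plan(*q,1,S); S={"position":q[0],"ee_rot":q[1]}
E
python3 sw.py
```

```text
9 [ 542.8 -131.   129.1] start [ 544.7 -130.4  129.2] deg 0.0
{"linear":[0.039, -0.004, 0.008],"angular":[-0.0, 0.0, 0.0]},
7.5 [ 541.8 -131.2  125.3] start [ 542.8 -131.   129.1] deg 1.5
{"linear":[0.008, -0.0, 0.077],"angular":[0.0, -0.0042, -0.0]},
6 [ 540.9 -131.4  121.7] start [ 541.8 -131.2  125.3] deg 1.5
{"linear":[0.008, 0.0, 0.074],"angular":[-0.0, -0.0042, -0.0]},
4.5 [ 540.1 -131.5  118.2] start [ 540.9 -131.4  121.7] deg 1.5
{"linear":[0.009, -0.0, 0.072],"angular":[0.0, -0.0042, -0.0]},
3 [ 539.4 -131.7  114.8] start [ 540.1 -131.5  118.2] deg 1.5
{"linear":[0.009, 0.0, 0.07],"angular":[-0.0, -0.0042, -0.0]},
2 [ 539.  -131.7  112.5] start [ 539.4 -131.7  114.8] deg 1.0
{"linear":[0.006, -0.0, 0.045],"angular":[0.0, -0.0028, -0.0]},
1 [ 538.6 -131.8  110.3] start [ 539.  -131.7  112.5] deg 1.0
{"linear":[0.006, -0.0, 0.045],"angular":[0.0, -0.0028, -0.0]},
0 [ 538.3 -131.9  107.8] start [ 538.6 -131.8  110.3] deg 1.0
{"linear":[0.006, -0.0, 0.049],"angular":[-0.0, -0.0028, -0.0]},
```

Call:
{"name": "servo_tool", "arguments": {"steps": [{"linear": [0.036,0,0.006],"angular": [0,0,0]},{"linear": [0.008,0,0.077],"angular": [0,-0.0042,0]},{"linear": [0.008,0,0.074],"angular": [0,-0.0042,0]},{"linear": [0,0,0],"angular": [0,0,0]},{"linear": [0,0,0],"angular": [0,0,0]}]}}

```text
t: 11.6
position: [540.7, -131.3, 121.9]
ee_rot: [3.14, -0.104, -2.946]
wrist_force: [-4.7, -0.6, -2.6]
grip_width: 16.2
grip_force: 79.7
```

```bash
python3 m2.py w5
```

```text
11.6 [ 540.7 -131.3  121.9] [ 3.1395 -0.104  -2.9465] [-4.7 -0.6 -2.6]
bar top in tool: x [ 32.   77.1 112.  112.9] y -12.6 11.5
z= [1.51109245e-03 1.95893978e+01] pitch deg 0.08657915368188433
40 [-12.4   10.95]
60 [-12.1   10.93]
80 [-12.12  10.96]
100 [-12.06  10.93]
115 [-12.11  11.01]
open top s [-116.6 -114.9 -109.9 -106.2 -106. ] lat [-22.3 -22.1 -15.8  21.8  21.9] 706
```

Call:
{"name": "servo_tool", "arguments": {"steps": [{"linear": [0.008,0,0.072],"angular": [0,-0.0042,0]},{"linear": [0.008,0,0.07],"angular": [0,-0.0042,0]},{"linear": [0.004,0,0.045],"angular": [0,-0.0028,0]},{"linear": [0,0,0],"angular": [0,0,0]},{"linear": [0,0,0],"angular": [0,0,0]}]}}

```text
t: 12.15
position: [539.0, -131.6, 112.6]
ee_rot: [3.14, -0.034, -2.947]
wrist_force: [-5.7, -1.2, -2.3]
grip_width: 16.6
grip_force: 79.8
```

Call:
{"name": "servo_tool", "arguments": {"steps": [{"linear": [0.004,0,0.045],"angular": [0,-0.0028,0]},{"linear": [0.004,0,0.03],"angular": [0,-0.0018,0]},{"linear": [0,0,0],"angular": [0,0,0]},{"linear": [0,0,0],"angular": [0,0,0]}]}}

```text
t: 12.55
position: [538.6, -131.7, 108.8]
ee_rot: [3.14, -0.005, -2.947]
wrist_force: [-6.8, -1.7, -1.8]
grip_width: 16.4
grip_force: 79.8
```

Call:
{"name": "servo_tool", "arguments": {"steps": [{"linear": [0.002,0,0.012],"angular": [0,-0.0008,0]},{"linear": [0,0,0.01],"angular": [0,0,0]},{"linear": [0,0,0],"angular": [0,0,0]},{"linear": [0,0,0],"angular": [0,0,0]}]}}

```text
t: 12.95
position: [538.6, -131.6, 107.8]
ee_rot: [3.14, 0.0, -2.946]
wrist_force: [-5.1, -1.5, -0.6]
grip_width: 16.9
grip_force: 79.8
```

Call:
{"name": "servo_tool", "arguments": {"steps": [{"linear": [0,0,0.008],"angular": [0,0,0]},{"linear": [0,0,0],"angular": [0,0,0]},{"linear": [0,0,0],"angular": [0,0,0]}]}}

```text
t: 13.25
position: [538.7, -131.6, 107.4]
ee_rot: [3.14, 0.0, -2.946]
wrist_force: [-5.7, -0.9, -1.9]
grip_width: 16.4
grip_force: 79.9
```

```bash
python3 m2.py w6
```

```text
13.25 [ 538.7 -131.6  107.4] [ 3.1396e+00  4.0000e-04 -2.9465e+00] [-5.7 -0.9 -1.9]
bar top in tool: x [ 32.   78.  112.1 113.3] y -17.9 17.9
z= [9.88959791e-04 1.97635670e+01] pitch deg 0.05666320364552333
40 [-12.12  11.02]
60 [-12.08  10.96]
80 [-12.09  10.95]
100 [-12.12  10.98]
115 [-15.28  14.59]
open top s [-107.6 -107.1 -106.5 -106.  -106. ] lat [-22.2 -22.1 -14.8  21.7  21.8] 166
```

View pics/w6.png

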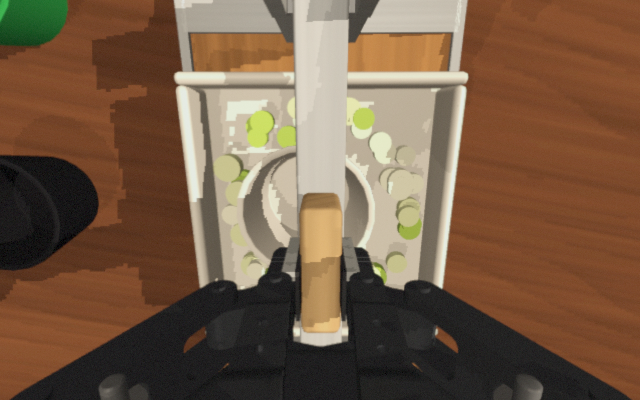

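The picture shows the bar level between the open post's cheeks at (320,15), centred over the ramekin. I'll creep down until it touches.

Call:
{"name": "servo_tool", "arguments": {"steps": [{"linear": [0,0,0.008],"angular": [0,0,0]},{"linear": [0,0,0],"angular": [0,0,0]},{"linear": [0,0,0],"angular": [0,0,0]}]}}

```text
t: 13.6
position: [538.7, -131.6, 107.2]
ee_rot: [3.14, 0.001, -2.946]
wrist_force: [-6.2, -1.1, 0.9]
grip_width: 16.6
grip_force: 80.5
```

Call:
{"name": "servo_tool", "arguments": {"steps": [{"linear": [0,0,0.008],"angular": [0,0,0]},{"linear": [0,0,0],"angular": [0,0,0]},{"linear": [0,0,0],"angular": [0,0,0]}]}}

```text
t: 13.9
position: [538.7, -131.6, 107.1]
ee_rot: [3.14, 0.001, -2.946]
wrist_force: [-9.2, 0.0, 9.8]
grip_width: 16.6
grip_force: 81.7
```

Call:
{"name": "servo_tool", "arguments": {"jaw": 0.3, "steps": [{"linear": [0,0,0],"angular": [0,0,0]},{"linear": [0,0,0],"angular": [0,0,0]},{"linear": [0,0,0],"angular": [0,0,0]},{"linear": [0,0,0],"angular": [0,0,0]},{"linear": [0,0,0],"angular": [0,0,0]}]}}

```text
t: 14.4
position: [539.1, -131.7, 106.6]
ee_rot: [3.14, 0.001, -2.946]
wrist_force: [-0.4, 0.6, -1.1]
grip_width: 55.6
grip_force: 0.0
```

Call:
{"name": "servo_tool", "arguments": {"steps": [{"linear": [0,0,-0.1],"angular": [0,0,0]},{"linear": [0,0,-0.3],"angular": [0,0,0]},{"linear": [0,0,-0.7],"angular": [0,0,0]},{"linear": [0,0,-0.9],"angular": [0,0,0]},{"linear": [0,0,-0.9],"angular": [0,0,0]}]}}

```text
t: 14.9
position: [538.4, -131.8, 253.3]
ee_rot: [3.139, 0.0, -2.947]
wrist_force: [1.0, 0.2, -0.3]
grip_width: 55.1
grip_force: 0.0
```

Call:
{"name": "servo_tool", "arguments": {"steps": [{"linear": [0,0.8,-0.6],"angular": [0,0,0]},{"linear": [0,0.8,-0.3],"angular": [0,0,0]},{"linear": [0,0.8,0],"angular": [0,0,0]},{"linear": [0,0,0],"angular": [0,0,0]},{"linear": [0,0,0],"angular": [0,0,0]}]}}

```text
t: 15.4
position: [515.5, -13.7, 297.3]
ee_rot: [3.14, 0.002, -2.944]
wrist_force: [-0.3, 0.1, -0.2]
grip_width: 55.5
grip_force: 0.0
```

Run:
```python
from h import *
st=telemetry.read_state(); p=cams.get_image("wrist"); save(p,"w7"); print(st["t"],st["position"].round(1))
X=cloud(p,np.ones((400,640),bool),st); Y=Ro.from_euler('z',A).inv().apply(X-O)
k=(abs(Y[:,1])<14)&(abs(Y[:,0])<128)&(Y[:,2]>82)&(Y[:,2]<94); b=Y[k]
print("bar s",np.percentile(b[:,0],[0,50,100]).round(1),"lat",np.percentile(b[:,1],[1,99]).round(1))
for s in (-115,-80,-50,50,80,100): print(s,np.median(b[abs(b[:,0]-s)<6][:,2]).round(1) if (abs(b[:,0]-s)<6).any() else None)
g=Y[(abs(Y[:,1])<14)&(Y[:,2]>113)&(Y[:,2]<123)&(abs(Y[:,0])<60)]; print("grip s",np.percentile(g[:,0],[1,99]).round(1) if len(g) else None)
```

```text
15.4 [515.5 -13.7 297.3]
bar s [-127.9  -46.5  114.6] lat [-11.7  12.2]
-115 87.5
-80 87.4
-50 87.5
50 87.4
80 87.3
100 87.4
grip s [-31.8  26. ]
```

View pics/w7.png

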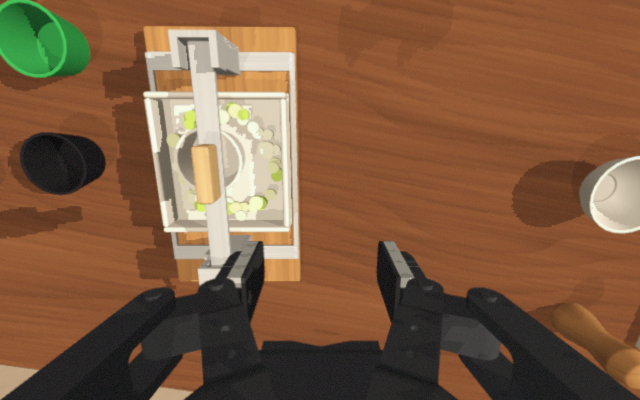

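The bar lies level in both posts: (200,45) at the open post and (220,250) under the roof. The spring has backed it about 4 mm against the end stop, and the crockery has not moved. I'm handing the job in.

```bash
python3 -c "
from workcell import sign_off; print(sign_off())"
```

```text
the job is handed in; nothing more can be done
None
```

The bar is locked level across both posts behind the end stop, the gripper has let go and is clear, and the job was handed in at about 15.5 s with no bystander touched.

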